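# Load the bench incubator and close its door on the catch

## Task

Stand the two white-capped vials upright on the pulled-out shelf of the small incubator, beside the petri dish that is already on it, then slide the loaded shelf fully home and after that push the door shut until it snaps onto its catch. The vials must still be standing inside; leave the blue-capped vial, the dropper bottle and the red pipette bulb where they are.

Things in the scene. Friction and masses are not known exactly. Their poses are not given: they have to be found in the camera images.
- incubator: White small bench incubator, 170 deep x 220 wide x 134 mm high, fixed. Origin: centre of its underside, on the worktop; x runs from its front to its back, y to its left (robot's view), z up. Front face at x = -85 mm. Chamber opening y = -94 to +94, z = 36 to 120 mm, with solid roof, walls and, below it, the control strip.
- door (a joint): Door angle in rad: 0 shut, grows as it opens, at most 2.1. Vertical hinge at the left front corner, incubator frame (-86, +116) mm. Stays where it is left. At about 0.06 rad its strike meets a sprung roller: about 5 N at the free edge (10 N at mid-door) push it over and it snaps to 0; otherwise it stays ajar.
- door_hinge (a point): On the door's hinge axis, 86 mm above the worktop; axes turn with the door: -y from hinge to free edge, -x out of the outer face (open, that face looks left). Panel y = -4 to -226, x = -18 (outer face) to 0 mm, 38 to 134 mm above the worktop. Vertical 8 mm bar pull, 20 mm off the outer face, at y = -208, 62 to 110 mm above the worktop.
- door_edge (a point): Middle of the door's free edge on the outer face, 226 mm from the hinge axis, 86 mm above the worktop.
- shelf (a joint): How far the shelf is pulled out, in m: 0 is fully home against its stop, 0.11 is pulled out to the other stop. It slides level with about 1.5 N of friction. Fully home, its front edge is 2 mm behind the incubator's front face; left out, it blocks the door.
- shelf_floor (a point): Centre of the shelf's floor, on its upper face, 42 mm above the worktop; axes as the incubator. Fully home, it lies at x = -13 mm of the incubator. Sheet-metal shelf 140 (x) x 172 (y) mm; inside its 10 mm high rims the free floor is x = -65 to +67, y = -83 to +83 mm.
- shelf_tab (a point): Front face of the shelf's upturned pull tab (blue top edge) in the middle of its front edge, 30 mm above the shelf floor; the tab is 60 mm wide, 5 mm thick and reaches 40 mm above the shelf floor (82 mm above the worktop).
- vial_white_1: Clear 20 ml sample vial with white cap, diameter 27, height 58 mm, 18 g; origin at the centre of its underside, z along it.
- vial_white_2: The other clear vial with white cap, diameter 27, height 58 mm, 18 g; origin at the centre of its underside, z along it.
- vial_blue: Vial with blue cap, diameter 27, height 58 mm; not to be moved. Origin at the centre of its underside.
- petri_dish: Petri dish, diameter 62, height 13 mm, lying on the shelf; it goes in with the shelf. Origin at the centre of its underside.
- dropper_bottle: Brown dropper bottle with black pipette cap, diameter 34, height 102 mm, left of the incubator; not to be moved. Origin at the centre of its underside.
- pipette_bulb: Red rubber pipette bulb, diameter 54, height 80 mm, left of the incubator; not to be moved. Origin at the centre of its underside.
Mind the look-alikes: they are no part of the job. Leave any orange look-alike of the vial_white_2 alone.

How it is judged:
By the outcome, as a careful person would: the job done as asked, in the order asked, and still so for the second after the job is handed in, with the robot touching nothing.
It also fails if it takes over 72 s, if anything falls off the work surface, if the arm or the gripper's body presses on something with over 40 N, if the wrist force passes 120 N, or if a joint passes its speed limit or range.

## Robot

A 7-joint arm with a two-finger parallel gripper is mounted at the origin on a cart in front of the work surface, level with it; the furniture and walls round the work are solid. World frame = base frame: x ahead of the robot, y to its left, z up, the work surface at z = 0. Lengths are in m, angles in rad, forces in N, time in s.
With the tool pointing down it reaches from about 0.425 to 0.875 m from the base axis. Payload 8.4 kg.
Tool frame: the origin (TCP) lies on the centre line of the jaws, within the pads' length; the fingertips stand bot.tip_reach ahead of it and the grasp point (between the pads) lies 3 mm ahead of it (bot.tip_reach is the distance from the TCP to the fingertips, in m); z points along the fingers, y is the line along which they close (so a half turn about z gives the same grasp; the last joint's range is limited). The gripper opens to 87 mm and grips with 3 to 60 N. Pads are 19 mm wide; open, the fingers measure 117 mm over their backs; the gripper's body (75 mm by 190 mm) begins 51 mm behind the grasp point.
Start: joints at [1.237, 0.333, 0.04, 1.465, -0.013, 1.343, -0.059], TCP at [0.151, -0.632, 0.245] pointing down, gripper open.
Joint ranges: [-2.58, 2.58], [-0.38, 2.09], [-1.3, 1.39], [0.25, 2.4], [-1.5, 4.64], [0.08, 2.09], [-2.65, 2.65]. Speed limits (rad/s): [2.22, 2.22, 2.79, 2.79, 3.14, 3.14, 3.14].

## Interface

Orientations are given as a unit quaternion [w, x, y, z].
In Python, from cell import bot gives the robot as it stands. The module is installed in compiled form; this text tells all that it offers.
- The arm moves only by the shell command python3 -m pendant 'ROWS' [FORCE]. ROWS is JSON, a list of rows, each an object with "delta_pos": the shift along the tool's x, y, z each as a share of 0.15 m, from -1 to 1, a list of three; "delta_rot": the turn, a rotation vector about the tool's x, y, z each as a share of pi/2 rad, from -1 to 1, a list of three; "hand": the opening, from -1 (shut) to 1 (fully open). In form: [{"delta_pos": [dx, dy, dz], "delta_rot": [ax, ay, az], "hand": hand}, ...]. A call has 1 to 8 rows; each row is the pose to reach, as a shift and turn from the pose commanded when the call began, along the tool's axes at that moment; what a row does not reach only later rows make up. A row lasts 1/8 s, in which the tool goes at most 62.5 mm and 10.7 degrees, less where a joint would pass 70% of its speed; a pose out of reach is approached as far as the arm can. A call with a number of a shift or a turn outside -1 to 1 is refused whole. A call with a gripper value outside its range is refused whole. The fingers move at their own pace and stop on an object; FORCE is the grip in N (left out, the last holds). Time passes only in rows, so rows that repeat a pose let the fingers close. It gives the time, the measured TCP pose, the force, the opening and the grip force at its end, in the units of the state.
- bot.get_obs(): the state, without advancing time (a new reading comes with each control period).
- bot.snapshot(name): name is "scene" or "side" or "wrist"; returns the picture (480x640x3 uint8, red, green, blue); there is no depth.
- bot.camera_params(name): a dict with "mtx" (3x3 intrinsics, pixels), "k1" (the pictures are not rectified: a ray, as slopes to the right and down, at radius r is drawn at 1 + k1 r^2 times it, then the intrinsics apply), "R" (3x3) and "t" (3): a world point X has camera coordinates R X + t. Camera axes: x right, y down, z forward; pixel columns grow to the right and rows downward; lengths in m; the calibration is good to about 2 mm. A picture is of the moment at which its call begins: read the wrist's pose just before it. camera_params takes no time and is no camera call; for the wrist camera it gives the pose at the moment of the call.
- bot.job_done(): hands the job in; it is judged then, once.
Trained networks look in the newest picture that a camera, given by its name, has taken for a name from the list of things; names that differ only in an ending like _2 or _b are one class to them, and where a whole thing is asked for, a point or a joint stands for the part that bears it (a point fixed in the world has none). Each returns a list of dicts, best first, with "p" (0 to 1); they miss things now and then, are a little off and sometimes report something else, mostly with a low value. They report only what shows in the picture. A call takes as long as a camera call. They do not tell look-alikes from the thing itself.
- bot.boxes_of(camera, label): "location" ([x, y, z] in m, in the coordinates of the camera as it stood for that picture, good to about 4 mm: the middle of the surface that is visible of it).
- bot.trace(camera, label): "region" (480x640 bool, what is visible of it).
The state is a dict: "clock": time; "q": joint angles; "qd": joint speeds; "joint_torque": joint torques, N m; "eef_pos": TCP position; "tool_rot": TCP orientation; "ft_force": force on the tool from outside, world axes, zero at the start; "ft_torque": the same for the moment, N m; "opening": finger opening in m; "grip_force": force on a finger pad.
Only numpy, scipy, OpenCV 4.12 (cv2) and the standard library are available. Lean on these libraries where they do the work, as an engineer would, in place of code of your own. Each camera call takes 0.05 s, during which the arm holds its last target. There are 200 camera calls.

## Working session

There is one attempt and no reset: what is moved stays moved. The work goes in short steps, Python scripts to look and compute and a shell command to move; the robot and the scene stay as the last step left them, time stands still between calls to the robot, and variables do not carry over. Pictures are saved under pics/ and viewed, at most 10 in all, crops included, and the job is handed in when it is done.

```bash
mkdir -p pics
cat > h.py <<'E'
import numpy as np, cv2
from cell import bot
from scipy.spatial.transform import Rotation as Ro
def snap(cam,fn):
    P=bot.camera_params(cam); im=bot.snapshot(cam)
    cv2.imwrite('pics/'+fn,im[:,:,::-1]); return P,im
def w(P,c): return np.array(P['R']).T@(np.array(c)-np.array(P['t']))
def tool():
    o=bot.get_obs(); q=o['tool_rot']
    return np.array(o['eef_pos']),Ro.from_quat([q[1],q[2],q[3],q[0]]),o
def ray(P,uv):
    m=np.array(P['mtx']); d=((uv[0]-m[0,2])/m[0,0],(uv[1]-m[1,2])/m[1,1]); d=np.array(d); s=d.copy()
    for _ in range(20): s=d/(1+P['k1']*(s@s))
    R=np.array(P['R']); return -R.T@np.array(P['t']), R.T@np.array([s[0],s[1],1])
def atz(P,uv,z):
    c,d=ray(P,uv); return c+d*(z-c[2])/d[2]
def proj(P,X):
    c=np.array(P['R'])@np.array(X)+np.array(P['t']); s=c[:2]/c[2]; s=s*(1+P['k1']*(s@s))
    m=np.array(P['mtx']); return np.array([m[0,0]*s[0]+m[0,2],m[1,1]*s[1]+m[1,2]])
E
python3 - <<'E'
from h import *
np.set_printoptions(precision=4,suppress=True)
for cam in ['scene','side']:
    P,im=snap(cam,cam+'1.png')
    print(cam,-np.array(P['R']).T@np.array(P['t']))
    for l in ['incubator','door','door_hinge','door_edge','shelf_floor','shelf_tab','vial_white_1','vial_blue','petri_dish','dropper_bottle','pipette_bulb']:
        for d in bot.boxes_of(cam,l):
            X=w(P,d['location']); print(l,round(d['p'],2),X,proj(P,X).round())
p,r,o=tool(); print(p,r.as_matrix(),bot.tip_reach,o['clock'],o['opening'],o['ft_force'])
E
```

```text
scene [-0.0227  0.4026  0.8738]
incubator 0.88 [0.5842 0.0952 0.1338] [277. 202.]
door 0.94 [0.4224 0.22   0.1292] [258. 306.]
door 0.49 [0.5827 0.0956 0.1361] [277. 202.]
door_hinge 0.94 [0.4237 0.2158 0.1268] [260. 305.]
door_edge 0.79 [0.4259 0.2175 0.1269] [258. 304.]
door_edge 0.23 [0.5293 0.0714 0.0409] [306. 252.]
shelf_floor 0.78 [0.5279 0.0732 0.041 ] [306. 253.]
shelf_tab 0.66 [0.4213 0.2156 0.124 ] [261. 307.]
vial_white_1 0.94 [ 0.6017 -0.1046  0.0369] [364. 191.]
vial_white_1 0.89 [ 0.3802 -0.0441  0.044 ] [409. 282.]
vial_white_1 0.84 [ 0.4888 -0.0967  0.0423] [396. 229.]
vial_white_1 0.81 [ 0.4588 -0.167   0.0427] [436. 224.]
vial_white_1 0.68 [ 0.4345 -0.051   0.0433] [394. 259.]
vial_blue 0.73 [ 0.5518 -0.1373  0.0398] [393. 200.]
petri_dish 0.61 [0.5362 0.0677 0.0438] [306. 248.]
petri_dish 0.25 [0.4244 0.2162 0.1281] [259. 304.]
dropper_bottle 0.61 [0.5928 0.2337 0.0494] [207. 263.]
side [ 0.2379 -0.5387  0.6485]
incubator 0.73 [0.5733 0.0547 0.099 ] [336. 218.]
incubator 0.58 [0.5197 0.0543 0.042 ] [311. 248.]
door 0.71 [0.4525 0.2066 0.0917] [248. 195.]
door_hing
[... 349 characters left out ...]
helf_tab 0.55 [0.4463 0.201  0.092 ] [246. 197.]
vial_white_1 0.86 [ 0.4631 -0.1797  0.0383] [344. 352.]
vial_white_1 0.81 [ 0.603  -0.1254  0.0389] [399. 298.]
vial_white_1 0.64 [ 0.4366 -0.0686  0.0446] [298. 306.]
vial_white_1 0.59 [ 0.4924 -0.1146  0.0421] [340. 315.]
vial_white_1 0.59 [ 0.3794 -0.069   0.0446] [267. 318.]
vial_blue 0.66 [ 0.5467 -0.151   0.0379] [379. 320.]
vial_blue 0.47 [0.5736 0.0584 0.101 ] [335. 216.]
petri_dish 0.6 [0.5403 0.0728 0.0436] [316. 239.]
dropper_bottle 0.47 [0.5748 0.0568 0.0992] [336. 217.]
[ 0.1512 -0.6321  0.2445] [[ 0.9726  0.2326  0.    ]
 [ 0.2326 -0.9726  0.    ]
 [ 0.     -0.     -1.    ]] 0.022 1.2 0.08678884186950162 [ 0.6589 -0.6558  0.3266]
```

View pics/scene1.png

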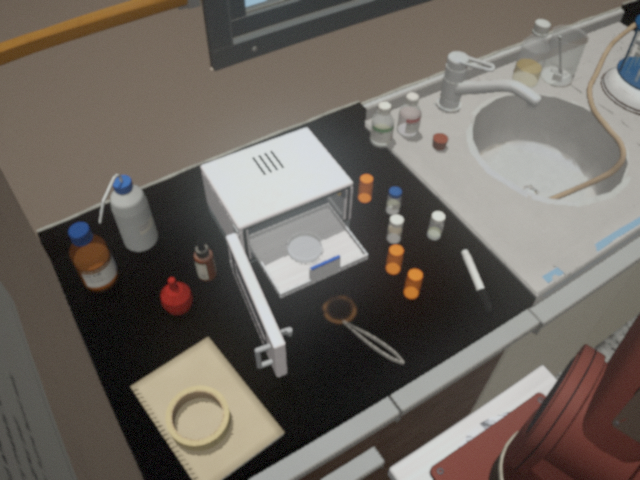

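View pics/side1.png

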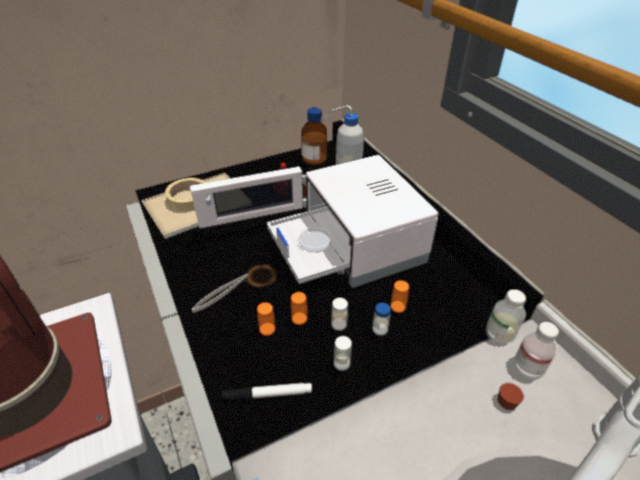

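The scene shows two white-capped vials at (396,229) and (436,224), a blue-capped one at (395,200), and three orange look-alikes at (366,188), (395,259) and (413,284). The shelf is out with its blue tab at (325,266), and the door is open, ending near (275,345). The side view agrees, with the white vials at (340,313) and (343,353).

```bash
cat > m.py <<'E'
from h import *
from scipy.optimize import least_squares
np.set_printoptions(precision=4,suppress=True)
Ps={c:bot.camera_params(c) for c in['scene','side']}
guess={'w1':(.49,-.105),'w2':(.461,-.173),'blue':(.549,-.144),'o1':(.602,-.115),'o2':(.436,-.06),'o3':(.38,-.056)}
obs={}
for c in Ps:
    for l in ['vial_white_1','vial_blue']:
        for d in bot.trace(c,l):
            m=d['region']; ys,xs=np.nonzero(m); cen=np.array([xs.mean(),ys.mean()])
            for k,g in guess.items():
                if np.linalg.norm(proj(Ps[c],(*g,.03))-cen)<12 and (k=='blue')==(l=='vial_blue') : obs.setdefault(k,{}).setdefault(c,(cen,len(xs)))
def cyl(P,x,y,r=.0135,h=.058):
    a=np.linspace(0,2*np.pi,24); pts=np.array([proj(P,(x+r*np.cos(t),y+r*np.sin(t),z)) for t in a for z in(0,h)])
    H=cv2.convexHull(pts.astype(np.float32)); M=cv2.moments(H); return np.array([M['m10']/M['m00'],M['m01']/M['m00']]),M['m00']
for k,o in obs.items():
    f=lambda v:np.concatenate([cyl(Ps[c],*v)[0]-o[c][0] for c in o])
    s=least_squares(f,guess[k]); print(k,s.x,'res',s.fun,[(c,o[c][1],round(cyl(Ps[c],*s.x)[1])) for c in o])
a=cv2.imread('pics/scene1.png')[120:400,180:380]; b=cv2.imread('pics/side1.png')[140:300,180:450]
cv2.imwrite('pics/c1.png',cv2.resize(a,(428,600),interpolation=cv2.INTER_CUBIC)) 
cv2.imwrite('pics/c2.png',cv2.resize(b,None,fx=2.9,fy=2.9,interpolation=cv2.INTER_CUBIC))
E
python3 m.py
```

```text
w2 [ 0.4634 -0.1743] res [ 0.5347  0.067   0.1771 -0.434 ] [('scene', 400, 417), ('side', 516, 557)]
o2 [ 0.4403 -0.0591] res [ 0.3171 -0.5662 -0.3509 -0.4058] [('scene', 378, 441), ('side', 470, 484)]
o1 [ 0.6121 -0.1155] res [ 0.2642 -0.0249  0.0243 -0.3576] [('scene', 301, 385), ('side', 450, 476)]
o3 [ 0.3811 -0.0546] res [ 0.8013 -0.5181 -0.3142 -1.0878] [('scene', 460, 459), ('side', 458, 505)]
blue [ 0.5563 -0.1429] res [-0.0052 -0.5322 -0.3625 -0.2276] [('scene', 360, 396), ('side', 456, 508)]
w1 [ 0.496  -0.1038] res [0. 0.] [('side', 456, 495)]
```

View pics/c1.png

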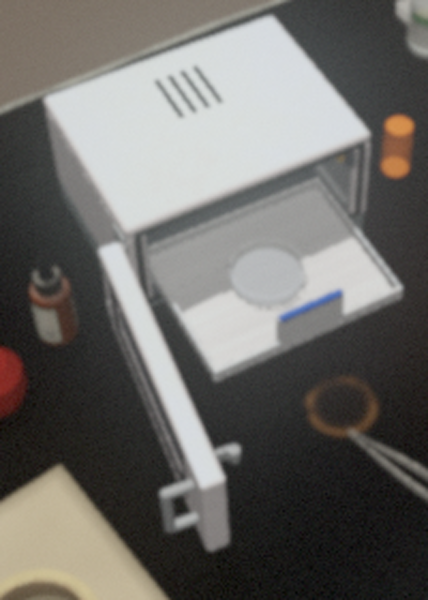

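View pics/c2.png

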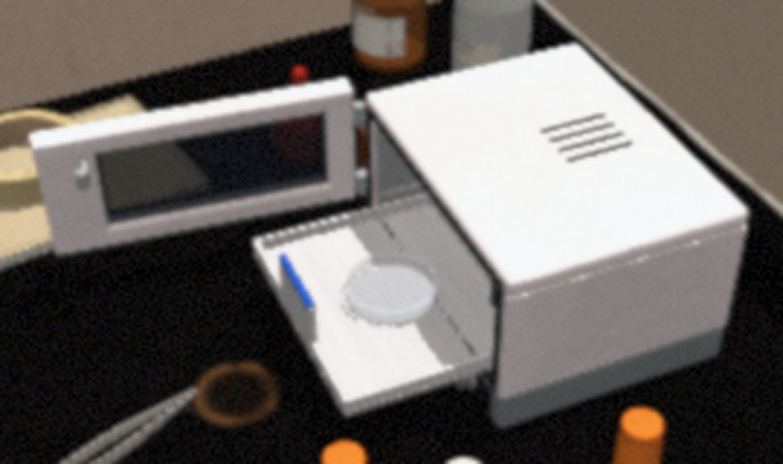

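The crops show the incubator roof corners, the shelf rim corners, the blue tab top edge and the door panel clearly enough to fit by pixel; the dish sits in mid-shelf. Next I fit the incubator, shelf, door and dish from these points.

```bash
cat > fit.py <<'E'
from h import *
from scipy.optimize import least_squares
np.set_printoptions(precision=4,suppress=True)
Ps={c:bot.camera_params(c) for c in['scene','side']}
sc=lambda u,v:('scene',np.array([180+u/2.14,120+v/2.143]))
sd=lambda u,v:('side',np.array([180+u/2.9,140+v/2.9]))
I=[((.085,.11,.134),sc(45,98)),((.085,-.11,.134),sc(273,16)),((-.085,-.11,.134),sc(370,135)),((-.085,.11,.134),sc(128,235)),
((-.085,.11,.134),sd(368,95)),((.085,.11,.134),sd(575,45)),((.085,-.11,.134),sd(748,215)),((-.085,-.11,.134),sd(500,285))]
# shelf pts in shelf_floor frame
S=[((-.07,-.086,.010),sc(403,290)),((-.07,.086,.010),sc(215,372)),((-.07,.03,.04),sc(280,320)),((-.07,-.03,.04),sc(342,292)),
((-.07,.086,.010),sd(253,240)),((-.07,-.086,.010),sd(347,403)),((-.07,.03,.04),sd(283,256)),((-.07,-.03,.04),sd(310,304))]
D=[((0,-.226,.048),sd(33,135)),((0,-.004,.048),sd(350,80)),((0,-.226,-.048),sd(55,255)),((0,-.004,-.048),sd(352,195)),((0,-.226,.048),sc(228,475)),((-.018,-.226,.048),sc(195,490)),((0,-.004,.048),sc(122,244)),((-.018,-.004,.048),sc(102,247))]
def Rz(a): return Ro.from_euler('z',a).as_matrix()
def world(v,kind,p):
    p=np.array(p,float)
    if kind=='S': p=p+[-.013-v[3],0,.042]
    if kind=='D': p=Rz(-v[4])@p+[-.086,.116,.086]
    return Rz(v[2])@p+[v[0],v[1],0]
def f(v): return np.concatenate([proj(Ps[c],world(v,k,p))-uv for k,L in(('I',I),('S',S),('D',D)) for p,(c,uv) in L])
s=least_squares(f,[.58,.08,-.2,.1,1.6],loss='soft_l1'); v=s.x
if __name__=='__main__':
    print('x y yaw shelf door',v); print(f(v).reshape(-1,2).round(1).tolist())
    a=atz(Ps['scene'],sc(267,275)[1],.05); b=atz(Ps['side'],sd(390,290)[1],.05)
    for p in(a,b): print('petri shelf frame',Rz(-v[2])@(p-world(v,'S',(0,0,0))))
    for y in(.055,-.055): print('floor target',world(v,'S',(0,y,0)))
    print('tab',world(v,'S',(-.07,0,.03)),'edge',world(v,'D',(-.018,-.226,0)))
    np.save('v.npy',v)
E
python3 fit.py
```

```text
x y yaw shelf door [ 0.6447  0.0614 -0.0548  0.0953  1.6788]
[[0.0, -1.0], [1.5, -1.1], [2.5, -0.3], [-0.3, -1.1], [-2.4, -1.4], [0.1, -1.8], [0.2, -1.6], [1.3, -0.8], [0.0, -1.3], [-0.2, -0.6], [-0.9, 0.1], [1.6, -0.5], [0.1, -1.3], [-1.1, -1.3], [-1.9, -1.9], [-0.2, 0.9], [-2.0, 2.7], [0.3, 2.7], [-1.0, -0.3], [0.7, 0.7], [-0.9, 3.1], [2.5, 0.4], [0.1, -1.7], [-1.2, 0.1]]
petri shelf frame [-0.0047  0.0052  0.008 ]
petri shelf frame [-0.0034 -0.0026  0.008 ]
floor target [0.5396 0.1222 0.042 ]
floor target [0.5335 0.0124 0.042 ]
tab [0.4667 0.0712 0.072 ] edge [0.3451 0.2363 0.086 ]
```

```bash
cat > go.py <<'E'
# usage: go.py x y z [yaw_deg] [tilt_deg]  -> shares for a move from the present pose (R = Rz(yaw) * down * tilt about tool y)
import sys
from h import *
a=[float(t) for t in sys.argv[1:]]
p,r,o=tool(); yaw=a[3] if len(a)>3 else -3.1; tilt=a[4] if len(a)>4 else 0
R=Ro.from_euler('z',yaw,degrees=True)*Ro.from_euler('x',180,degrees=True)*Ro.from_euler('y',tilt,degrees=True)
d=r.inv().apply(np.array(a[:3])-p)/.15; rv=(r.inv()*R).as_rotvec()/(np.pi/2)
print('clock',round(o['clock'],2),'pos',p.round(4),'delta_pos',d.round(3),'delta_rot',rv.round(3),'open',round(o['opening'],4),'grip',round(o['grip_force'],1),'F',np.round(o['ft_force'],1))
E
python3 go.py .463 -.174 .17
python3 - <<'E'
from fit import *
for x in(-.013,-.048): print('place',world(v,'S',(x,-.06,.05)))
print('bulb',atz(Ps['scene'],(177,300),.03),'dropper',atz(Ps['scene'],(205,265),.05))
for th in(1.68,1.4,1.1,.8,.5,.25,0): 
    u=v.copy();u[4]=th; print(th,world(u,'D',(-.031,-.165,.016)))
E
python3 -m pendant '[{"delta_pos":[0.4,-0.35,0],"delta_rot":[0,0,0.06],"hand":0.2},{"delta_pos":[0.8,-0.7,0],"delta_rot":[0,0,0.12],"hand":0.2},{"delta_pos":[0.9,-0.8,0],"delta_rot":[0,0,0.184],"hand":0.2},{"delta_pos":[0.9,-0.8,0],"delta_rot":[0,0,0.184],"hand":0.2}]' 15
python3 go.py .463 -.174 .17
```

```text
clock 1.4 pos [ 0.1512 -0.6321  0.2445] delta_pos [ 2.732 -2.487  0.497] delta_rot [-0.     0.     0.184] open 0.0871 grip 0.0 F [ 0.1  0.2 -0.9]
place [0.5203 0.0081 0.092 ]
place [0.4853 0.01   0.092 ]
bulb [0.5634 0.3077 0.03  ] dropper [0.5908 0.2389 0.05  ]
1.68 [0.4075 0.2394 0.102 ]
1.4 [0.3977 0.1936 0.102 ]
1.1 [0.4017 0.1436 0.102 ]
0.8 [0.4204 0.097  0.102 ]
0.5 [0.4519 0.058  0.102 ]
0.25 [0.4861 0.0338 0.102 ]
0 [0.5252 0.0189 0.102 ]
clock: 1.9
eef_pos: [0.2583, -0.4805, 0.2451]
tool_rot: [-0.0, 1.0, -0.024, 0.001]
ft_force: [0.1, -0.7, 1.0]
opening: 0.0562
grip_force: 0.0
clock 1.9 pos [ 0.2583 -0.4805  0.2451] delta_pos [ 1.263 -2.107  0.504] delta_rot [-0.    -0.001  0.003] open 0.0562 grip 0.0 F [ 0.1 -0.7  1. ]
```

```bash
python3 -m pendant '[{"delta_pos":[0.25,-0.35,0],"delta_rot":[0,0,0],"hand":0.15},{"delta_pos":[0.5,-0.7,0],"delta_rot":[0,0,0],"hand":0.15},{"delta_pos":[0.65,-1,0],"delta_rot":[0,0,0],"hand":0.15},{"delta_pos":[0.65,-1,0],"delta_rot":[0,0,0],"hand":0.15}]' >/dev/null
python3 -m pendant '[{"delta_pos":[0.2,-0.35,0.1],"delta_rot":[0,0,0],"hand":0.15},{"delta_pos":[0.4,-0.7,0.2],"delta_rot":[0,0,0],"hand":0.15},{"delta_pos":[0.55,-0.97,0.3],"delta_rot":[0,0,0],"hand":0.15},{"delta_pos":[0.55,-0.97,0.3],"delta_rot":[0,0,0],"hand":0.15},{"delta_pos":[0.55,-0.97,0.3],"delta_rot":[0,0,0],"hand":0.15}]' 
python3 go.py .463 -.174 .05
python3 - <<'E'
from h import *
P,im=snap('wrist','w1.png')
for X in [(.4634,-.1743,.058),(.494,-.104,.058)]: print(proj(P,X))
for l in ['vial_white_1']:
    for d in bot.boxes_of('wrist',l):print(d['p'],w(P,d['location']))
E
```

```text
clock: 3.02
eef_pos: [0.4499, -0.2005, 0.1996]
tool_rot: [0.0, 1.0, -0.028, -0.0]
ft_force: [-0.5, -0.4, 0.1]
opening: 0.05
grip_force: 0.0
clock 3.02 pos [ 0.4499 -0.2005  0.1996] delta_pos [ 0.078 -0.182  0.997] delta_rot [ 0.     0.    -0.001] open 0.05 grip 0.0 F [-0.5 -0.4  0.1]
[284.82610376 215.72138427]
[188.69155412 181.21639332]
0.96 [ 0.44414761 -0.06702864  0.05294984]
0.94 [ 0.46688697 -0.17941245  0.05446711]
0.88 [ 0.49709055 -0.10943435  0.05502382]
0.71 [ 0.39362201 -0.06082369  0.01792983]
0.62 [ 0.60762076 -0.11938995  0.05424369]
```

View pics/w1.png

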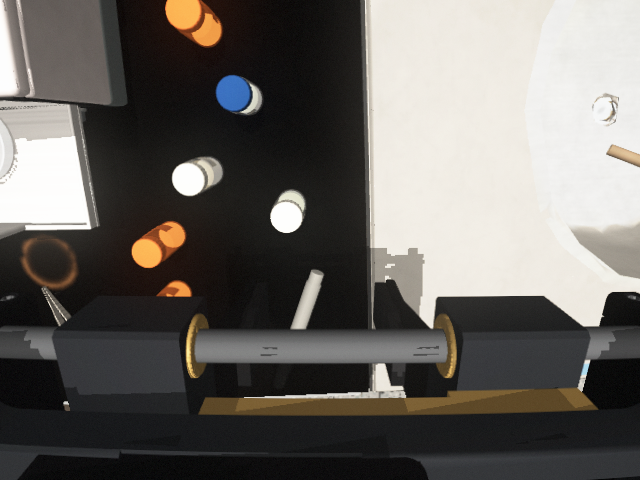

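The wrist view shows the white caps at about (288,211) and (190,177), within 5 px of the predictions. The blue vial and the orange ones are well clear of both.

```bash
python3 - <<'E'
from h import *
P=bot.camera_params('wrist'); print(atz(P,(288,211),.058),atz(P,(190,177),.058))
E
python3 go.py .465 -.1765 .10
```

```text
[ 0.46691223 -0.17732667  0.058     ] [ 0.49716308 -0.10574293  0.058     ]
clock 3.12 pos [ 0.4498 -0.2008  0.1999] delta_pos [ 0.092 -0.168  0.666] delta_rot [ 0.    -0.    -0.002] open 0.0502 grip 0.0 F [-0.5 -0.4  0.8]
```

```bash
python3 -m pendant '[{"delta_pos":[0.095,-0.17,0.2],"delta_rot":[0,0,0],"hand":0.15},{"delta_pos":[0.095,-0.17,0.55],"delta_rot":[0,0,0],"hand":0.15},{"delta_pos":[0.095,-0.17,0.85],"delta_rot":[0,0,0],"hand":0.15},{"delta_pos":[0.095,-0.17,1],"delta_rot":[0,0,0],"hand":0.15},{"delta_pos":[0.095,-0.17,1],"delta_rot":[0,0,0],"hand":0.15},{"delta_pos":[0.095,-0.17,1],"delta_rot":[0,0,0],"hand":-0.6},{"delta_pos":[0.095,-0.17,1],"delta_rot":[0,0,0],"hand":-0.6},{"delta_pos":[0.095,-0.17,1],"delta_rot":[0,0,0],"hand":-0.6}]' 12
python3 -m pendant '[{"delta_pos":[0,0,0],"delta_rot":[0,0,0],"hand":-0.6},{"delta_pos":[0,0,-0.2],"delta_rot":[0,0,0],"hand":-0.6},{"delta_pos":[0,0,-0.5],"delta_rot":[0,0,0],"hand":-0.6},{"delta_pos":[0,0,-0.75],"delta_rot":[0,0,0],"hand":-0.6},{"delta_pos":[0,0,-0.75],"delta_rot":[0,0,0],"hand":-0.6}]'
python3 go.py .5203 .008 .16
```

```text
clock: 4.12
eef_pos: [0.4665, -0.1744, 0.0505]
tool_rot: [0.0, 1.0, -0.027, 0.001]
ft_force: [-0.7, 0.6, 0.3]
opening: 0.0279
grip_force: 0.0
clock: 4.75
eef_pos: [0.4677, -0.1745, 0.1651]
tool_rot: [0.001, 1.0, -0.027, 0.003]
ft_force: [-0.1, 0.4, -0.4]
opening: 0.0265
grip_force: 12.0
clock 4.75 pos [ 0.4677 -0.1745  0.1651] delta_pos [ 0.284 -1.234  0.033] delta_rot [ 0.001 -0.003 -0.   ] open 0.0265 grip 12.0 F [-0.1  0.4 -0.4]
```

```bash
python3 -m pendant '[{"delta_pos":[0.06,-0.3,0],"delta_rot":[0,0,0],"hand":-0.6},{"delta_pos":[0.14,-0.65,0],"delta_rot":[0,0,0],"hand":-0.6},{"delta_pos":[0.2,-0.9,0],"delta_rot":[0,0,0],"hand":-0.6},{"delta_pos":[0.23,-1,0],"delta_rot":[0,0,0],"hand":-0.6},{"delta_pos":[0.23,-1,0],"delta_rot":[0,0,0],"hand":-0.6}]'
python3 go.py .5203 .008 .16
python3 - <<'E'
from fit import *
P,im=snap('wrist','w2.png'); u=v.copy()
for n,k,p in [('tabR','S',(-.07,-.03,.04)),('tabL','S',(-.07,.03,.04)),('FR','S',(-.07,-.086,.01)),('roofFR','I',(-.085,-.11,.134)),('roofFL','I',(-.085,.11,.134))]: print(n,proj(P,world(v,k,p)).round(1))
E
```

```text
clock: 5.38
eef_pos: [0.5083, -0.0258, 0.1614]
tool_rot: [-0.0, 1.0, -0.026, -0.001]
ft_force: [-0.0, -0.4, 0.5]
opening: 0.0265
grip_force: 12.0
clock 5.38 pos [ 0.5083 -0.0258  0.1614] delta_pos [ 0.068 -0.229  0.009] delta_rot [-0.     0.001  0.001] open 0.0265 grip 12.0 F [-0.  -0.4  0.5]
tabR [221.6 324.3]
tabL [132.5 323.1]
FR [308.  304.3]
roofFR [354.2 199.6]
roofFL [-97.9 200.9]
```

View pics/w2.png

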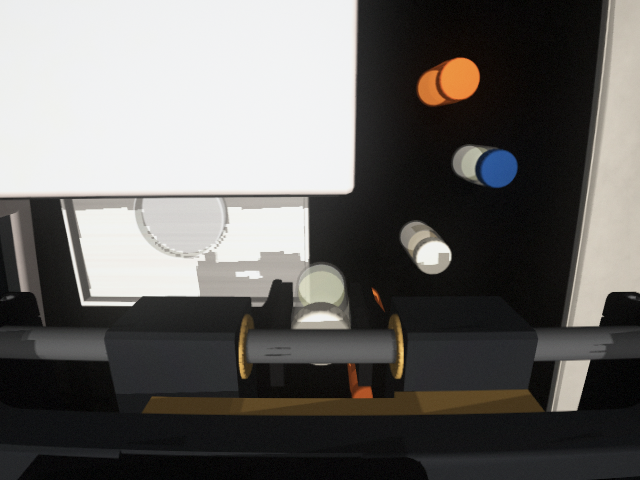

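The wrist view shows the shelf's right rim at column 309 and its front rim near row 304, matching the fit. The dish spans columns 137–228, and the roof front edge at row 192 is about 3 mm further back than fitted. The vial hangs right of the shelf.

```bash
python3 - <<'E'
from fit import *
P=bot.camera_params('wrist')
for uv in [(137,215),(228,215),(185,256)]: print(Rz(-v[2])@(atz(P,uv,.055)-world(v,'S',(0,0,.013))))
print(world(v,'S',(-.014,-.061,.05)),world(v,'S',(-.048,-.061,.05)))
E
python3 go.py .519 .007 .0935
```

```text
[-0.0025  0.0286 -0.    ]
[-0.0025 -0.034  -0.    ]
[-0.0319 -0.0016 -0.    ]
[0.5192 0.0072 0.092 ] [0.4853 0.009  0.092 ]
clock 5.42 pos [ 0.5081 -0.0271  0.1615] delta_pos [ 0.06  -0.231  0.453] delta_rot [ 0.     0.001 -0.   ] open 0.0267 grip 12.0 F [ 0.5 -1.  -0.2]
```

```bash
python3 -m pendant '[{"delta_pos":[0.06,-0.231,0],"delta_rot":[0,0,0],"hand":-0.6},{"delta_pos":[0.06,-0.231,0],"delta_rot":[0,0,0],"hand":-0.6},{"delta_pos":[0.06,-0.231,0.2],"delta_rot":[0,0,0],"hand":-0.6},{"delta_pos":[0.06,-0.231,0.35],"delta_rot":[0,0,0],"hand":-0.6},{"delta_pos":[0.06,-0.231,0.42],"delta_rot":[0,0,0],"hand":-0.6},{"delta_pos":[0.06,-0.231,0.445],"delta_rot":[0,0,0],"hand":-0.6},{"delta_pos":[0.06,-0.231,0.455],"delta_rot":[0,0,0],"hand":-0.6},{"delta_pos":[0.06,-0.231,0.455],"delta_rot":[0,0,0],"hand":-0.6}]'
python3 go.py .519 .007 .092
```

```text
clock: 6.42
eef_pos: [0.5198, 0.0079, 0.0944]
tool_rot: [0.0, 1.0, -0.027, 0.0]
ft_force: [-0.6, 0.1, -0.0]
opening: 0.0268
grip_force: 12.0
clock 6.42 pos [0.5198 0.0079 0.0944] delta_pos [-0.005  0.006  0.016] delta_rot [ 0.    -0.001 -0.   ] open 0.0268 grip 12.0 F [-0.6  0.1 -0. ]
```

```bash
python3 -m pendant '[{"delta_pos":[0,0,0.008],"delta_rot":[0,0,0],"hand":-0.6},{"delta_pos":[0,0,0.014],"delta_rot":[0,0,0],"hand":-0.6},{"delta_pos":[0,0,0.014],"delta_rot":[0,0,0],"hand":-0.6}]'
python3 -m pendant '[{"delta_pos":[0,0,0],"delta_rot":[0,0,0],"hand":0.0},{"delta_pos":[0,0,0],"delta_rot":[0,0,0],"hand":0.0},{"delta_pos":[0,0,0],"delta_rot":[0,0,0],"hand":0.0},{"delta_pos":[0,0,-0.15],"delta_rot":[0,0,0],"hand":0.0},{"delta_pos":[0,0,-0.45],"delta_rot":[0,0,0],"hand":0.0},{"delta_pos":[0,0,-0.6],"delta_rot":[0,0,0],"hand":0.15}]'
python3 go.py .4965 -.105 .17
```

```text
clock: 6.8
eef_pos: [0.5199, 0.008, 0.0924]
tool_rot: [0.0, 1.0, -0.027, 0.001]
ft_force: [-0.2, -0.1, 4.4]
opening: 0.0265
grip_force: 12.0
clock: 7.55
eef_pos: [0.5201, 0.0082, 0.1839]
tool_rot: [-0.0, 1.0, -0.027, 0.001]
ft_force: [0.8, 0.1, -0.3]
opening: 0.0473
grip_force: 0.0
clock 7.55 pos [0.5201 0.0082 0.1839] delta_pos [-0.117  0.762  0.092] delta_rot [-0.    -0.001 -0.   ] open 0.0473 grip 0.0 F [ 0.8  0.1 -0.3]
```

Contact was felt at 4.4 N and the vial is released. Now the second vial: over it, down, grip, lift.

```bash
python3 -m pendant '[{"delta_pos":[-0.05,0.3,0],"delta_rot":[0,0,0],"hand":0.15},{"delta_pos":[-0.1,0.65,0],"delta_rot":[0,0,0],"hand":0.15},{"delta_pos":[-0.117,0.765,0.05],"delta_rot":[0,0,0],"hand":0.15},{"delta_pos":[-0.117,0.765,0.2],"delta_rot":[0,0,0],"hand":0.15},{"delta_pos":[-0.117,0.765,0.2],"delta_rot":[0,0,0],"hand":0.15}]'
python3 go.py .4965 -.105 .0505
```

```text
clock: 8.18
eef_pos: [0.4946, -0.105, 0.1502]
tool_rot: [-0.001, 1.0, -0.027, -0.002]
ft_force: [0.1, 0.7, 1.1]
opening: 0.0499
grip_force: 0.0
clock 8.18 pos [ 0.4946 -0.105   0.1502] delta_pos [0.015 0.    0.664] delta_rot [-0.001  0.002  0.   ] open 0.0499 grip 0.0 F [0.1 0.7 1.1]
```

```bash
python3 -m pendant '[{"delta_pos":[0.01,0,0.25],"delta_rot":[0,0,0],"hand":0.15},{"delta_pos":[0.01,0,0.5],"delta_rot":[0,0,0],"hand":0.15},{"delta_pos":[0.01,0,0.665],"delta_rot":[0,0,0],"hand":0.15},{"delta_pos":[0.01,0,0.665],"delta_rot":[0,0,0],"hand":0.15},{"delta_pos":[0.01,0,0.665],"delta_rot":[0,0,0],"hand":-0.6},{"delta_pos":[0.01,0,0.665],"delta_rot":[0,0,0],"hand":-0.6},{"delta_pos":[0.01,0,0.665],"delta_rot":[0,0,0],"hand":-0.6},{"delta_pos":[0.01,0,0.665],"delta_rot":[0,0,0],"hand":-0.6}]' 12
python3 -m pendant '[{"delta_pos":[0,0,-0.2],"delta_rot":[0,0,0],"hand":-0.6},{"delta_pos":[0,0,-0.5],"delta_rot":[0,0,0],"hand":-0.6},{"delta_pos":[0,0,-0.75],"delta_rot":[0,0,0],"hand":-0.6},{"delta_pos":[0,0,-0.75],"delta_rot":[0,0,0],"hand":-0.6}]'
python3 go.py .485 .008 .165
```

```text
clock: 9.18
eef_pos: [0.4977, -0.1058, 0.0526]
tool_rot: [0.0, 1.0, -0.027, 0.001]
ft_force: [0.3, 0.4, 4.3]
opening: 0.0271
grip_force: 11.8
clock: 9.68
eef_pos: [0.4989, -0.106, 0.1676]
tool_rot: [0.001, 1.0, -0.027, 0.003]
ft_force: [0.4, 0.5, -0.9]
opening: 0.0267
grip_force: 11.8
clock 9.68 pos [ 0.4989 -0.106   0.1676] delta_pos [-0.134 -0.754  0.015] delta_rot [ 0.001 -0.003 -0.   ] open 0.0267 grip 11.8 F [ 0.4  0.5 -0.9]
```

```bash
python3 -m pendant '[{"delta_pos":[-0.05,-0.3,0],"delta_rot":[0,0,0],"hand":-0.6},{"delta_pos":[-0.1,-0.6,0],"delta_rot":[0,0,0],"hand":-0.6},{"delta_pos":[-0.134,-0.754,0],"delta_rot":[0,0,0],"hand":-0.6},{"delta_pos":[-0.134,-0.754,0.1],"delta_rot":[0,0,0],"hand":-0.6},{"delta_pos":[-0.134,-0.754,0.1],"delta_rot":[0,0,0],"hand":-0.6}]'
python3 go.py .485 .008 .0925
python3 - <<'E'
from h import *
P,im=snap('side','x.png')
p,_,_=tool()
for h in (0,.008): print(proj(P,p-[0,0,.05-h]))
print(proj(P,(.5199,.008,.042)),proj(P,(.5199,.008,.1)))
a=cv2.imread('pics/x.png')[150:310,230:400]; cv2.imwrite('pics/x1.png',cv2.resize(a,None,fx=3.5,fy=3.5,interpolation=cv2.INTER_CUBIC))
E
```

```text
clock: 10.3
eef_pos: [0.482, 0.0073, 0.1476]
tool_rot: [0.0, 1.0, -0.027, -0.002]
ft_force: [1.3, -0.5, 0.2]
opening: 0.0272
grip_force: 11.8
clock 10.3 pos [0.482  0.0073 0.1476] delta_pos [ 0.021 -0.006  0.367] delta_rot [ 0.     0.002 -0.001] open 0.0272 grip 11.8 F [ 1.3 -0.5  0.2]
[303.16483759 247.5653805 ]
[303.06765959 244.20397359]
[321.66763524 263.35242735] [321.83890128 240.22946749]
```

View pics/x1.png

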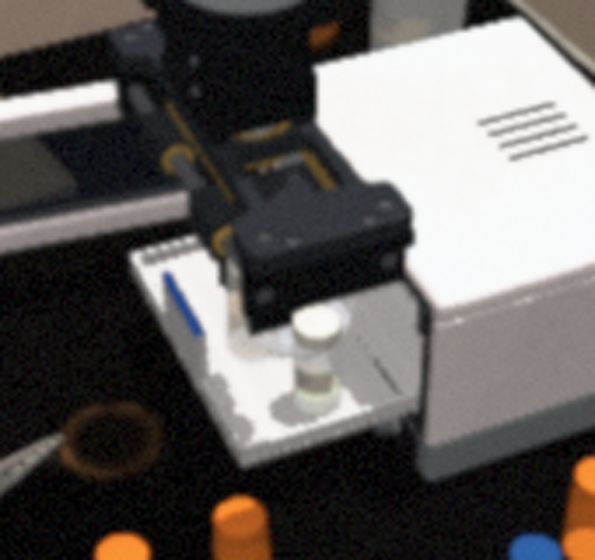

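The crop shows the first vial upright on the shelf at (316,355). The second hangs in the gripper with its foot near (240,345), clear of it. I'll lower it now.

```bash
python3 -m pendant '[{"delta_pos":[0.012,-0.006,0.12],"delta_rot":[0,0,0],"hand":-0.6},{"delta_pos":[0.012,-0.006,0.25],"delta_rot":[0,0,0],"hand":-0.6},{"delta_pos":[0.012,-0.006,0.32],"delta_rot":[0,0,0],"hand":-0.6},{"delta_pos":[0.012,-0.006,0.335],"delta_rot":[0,0,0],"hand":-0.6},{"delta_pos":[0.012,-0.006,0.345],"delta_rot":[0,0,0],"hand":-0.6},{"delta_pos":[0.012,-0.006,0.345],"delta_rot":[0,0,0],"hand":-0.6}]'
python3 -m pendant '[{"delta_pos":[0,0,0.006],"delta_rot":[0,0,0],"hand":-0.6},{"delta_pos":[0,0,0.006],"delta_rot":[0,0,0],"hand":-0.6}]'
```

```text
clock: 11.1
eef_pos: [0.4854, 0.0091, 0.0981]
tool_rot: [0.0, 1.0, -0.027, 0.0]
ft_force: [0.3, -0.4, -0.1]
opening: 0.0269
grip_force: 11.8
clock: 11.35
eef_pos: [0.4852, 0.0091, 0.097]
tool_rot: [0.0, 1.0, -0.027, 0.0]
ft_force: [0.2, -0.7, 0.1]
opening: 0.0273
grip_force: 11.8
```

```bash
python3 -m pendant '[{"delta_pos":[0,0,0.008],"delta_rot":[0,0,0],"hand":-0.6},{"delta_pos":[0,0,0.014],"delta_rot":[0,0,0],"hand":-0.6},{"delta_pos":[0,0,0.014],"delta_rot":[0,0,0],"hand":-0.6}]'
python3 -m pendant '[{"delta_pos":[0,0,0.007],"delta_rot":[0,0,0],"hand":-0.6},{"delta_pos":[0,0,0.007],"delta_rot":[0,0,0],"hand":-0.6}]'
```

```text
clock: 11.72
eef_pos: [0.4851, 0.0091, 0.0948]
tool_rot: [-0.0, 1.0, -0.027, 0.0]
ft_force: [-1.0, -0.4, 0.8]
opening: 0.0266
grip_force: 11.8
clock: 11.98
eef_pos: [0.4856, 0.0096, 0.0942]
tool_rot: [-0.0, 1.0, -0.027, 0.001]
ft_force: [0.1, 0.3, 4.6]
opening: 0.0269
grip_force: 11.9
```

```bash
python3 -m pendant '[{"delta_pos":[0,0,0],"delta_rot":[0,0,0],"hand":0.0},{"delta_pos":[0,0,0],"delta_rot":[0,0,0],"hand":0.0},{"delta_pos":[0,0,0],"delta_rot":[0,0,0],"hand":0.0},{"delta_pos":[0,0,-0.15],"delta_rot":[0,0,0],"hand":0.0},{"delta_pos":[0,0,-0.45],"delta_rot":[0,0,0],"hand":0.0},{"delta_pos":[0,0,-0.7],"delta_rot":[0,0,0],"hand":0},{"delta_pos":[0,0,-0.7],"delta_rot":[0,0,0],"hand":-1}]'
python3 go.py .425 .071 .15 -3.1 20
```

```text
clock: 12.85
eef_pos: [0.4867, 0.0092, 0.2015]
tool_rot: [0.0, 1.0, -0.027, 0.003]
ft_force: [0.3, -0.1, -0.6]
opening: 0.039
grip_force: 0.0
clock 12.85 pos [0.4867 0.0092 0.2015] delta_pos [-0.435 -0.389  0.341] delta_rot [ 0.     0.219 -0.   ] open 0.039 grip 0.0 F [ 0.3 -0.1 -0.6]
```

```bash
python3 -m pendant '[{"delta_pos":[-0.22,-0.2,0],"delta_rot":[0,0.1,0],"hand":-1},{"delta_pos":[-0.435,-0.389,0],"delta_rot":[0,0.219,0],"hand":-1},{"delta_pos":[-0.435,-0.389,0.2],"delta_rot":[0,0.219,0],"hand":-1},{"delta_pos":[-0.435,-0.389,0.34],"delta_rot":[0,0.219,0],"hand":-1},{"delta_pos":[-0.435,-0.389,0.34],"delta_rot":[0,0.219,0],"hand":-1}]'
python3 go.py .43 .071 .086 -3.1 20
```

```text
clock: 13.48
eef_pos: [0.4215, 0.0705, 0.1459]
tool_rot: [0.005, 0.985, -0.027, 0.17]
ft_force: [0.3, -0.1, 0.1]
opening: 0.0013
grip_force: 0.0
clock 13.47 pos [0.4215 0.0705 0.1459] delta_pos [-0.08  -0.007  0.395] delta_rot [0.    0.005 0.   ] open 0.0013 grip 0.0 F [ 0.3 -0.1  0.1]
```

```bash
python3 -m pendant '[{"delta_pos":[-0.04,0,0.2],"delta_rot":[0,0,0],"hand":-1},{"delta_pos":[-0.08,0,0.395],"delta_rot":[0,0,0],"hand":-1},{"delta_pos":[-0.08,0,0.395],"delta_rot":[0,0,0],"hand":-1}]'
python3 go.py .452 .070 .086 -3.1 20;python3 go.py .56 .065 .086 -3.1 20
python3 - <<'E'
from h import *
P,im=snap('side','x.png')
a=cv2.imread('pics/x.png')[150:310,220:400]; cv2.imwrite('pics/x2.png',cv2.resize(a,None,fx=3.5,fy=3.5,interpolation=cv2.INTER_CUBIC))
E
```

```text
clock: 13.85
eef_pos: [0.4307, 0.0702, 0.0864]
tool_rot: [0.004, 0.985, -0.027, 0.169]
ft_force: [-0.2, -0.5, 0.8]
opening: 0.0006
grip_force: 0.0
clock 13.85 pos [0.4307 0.0702 0.0864] delta_pos [ 0.133 -0.006  0.05 ] delta_rot [-0.     0.006 -0.   ] open 0.0006 grip 0.0 F [-0.2 -0.5  0.8]
clock 13.85 pos [0.4307 0.0702 0.0864] delta_pos [ 0.812 -0.012  0.29 ] delta_rot [-0.     0.006 -0.   ] open 0.0006 grip 0.0 F [-0.2 -0.5  0.8]
```

View pics/x2.png

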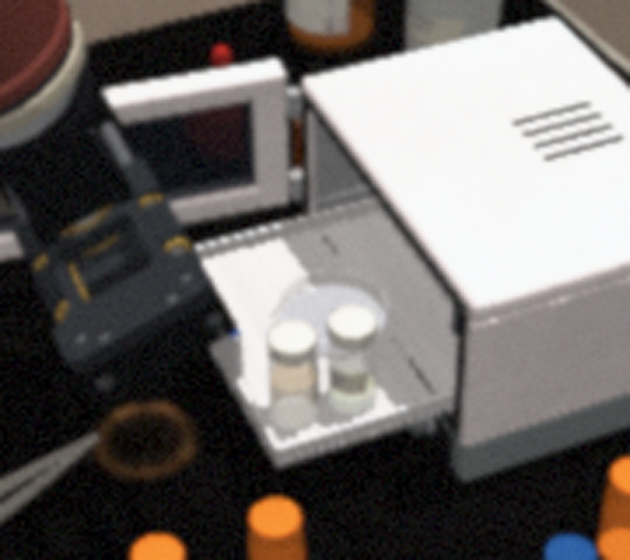

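Both vials stand on the shelf at (293,375) and (350,360), beside the dish, and the closed fingers are in front of the blue tab at (225,330). I'll push gently.

```bash
python3 -m pendant '[{"delta_pos":[0.07,0,0.025],"delta_rot":[0,0,0],"hand":-1},{"delta_pos":[0.11,0,0.04],"delta_rot":[0,0,0],"hand":-1},{"delta_pos":[0.15,-0.002,0.055],"delta_rot":[0,0,0],"hand":-1},{"delta_pos":[0.2,-0.003,0.073],"delta_rot":[0,0,0],"hand":-1},{"delta_pos":[0.26,-0.004,0.094],"delta_rot":[0,0,0],"hand":-1},{"delta_pos":[0.33,-0.005,0.12],"delta_rot":[0,0,0],"hand":-1},{"delta_pos":[0.4,-0.006,0.145],"delta_rot":[0,0,0],"hand":-1},{"delta_pos":[0.45,-0.006,0.163],"delta_rot":[0,0,0],"hand":-1}]'
python3 -m pendant '[{"delta_pos":[0.04,0,0.015],"delta_rot":[0,0,0],"hand":-1},{"delta_pos":[0.08,0,0.029],"delta_rot":[0,0,0],"hand":-1},{"delta_pos":[0.12,0,0.044],"delta_rot":[0,0,0],"hand":-1},{"delta_pos":[0.16,0,0.058],"delta_rot":[0,0,0],"hand":-1},{"delta_pos":[0.2,0,0.073],"delta_rot":[0,0,0],"hand":-1},{"delta_pos":[0.23,0,0.084],"delta_rot":[0,0,0],"hand":-1},{"delta_pos":[0.23,0,0.084],"delta_rot":[0,0,0],"hand":-1}]'
python3 go.py .547 .065 .086 -3.1 20
```

```text
clock: 14.9
eef_pos: [0.5042, 0.0674, 0.0874]
tool_rot: [0.004, 0.985, -0.027, 0.171]
ft_force: [-1.4, -0.1, 0.9]
opening: 0.0006
grip_force: 0.9
clock: 15.78
eef_pos: [0.5406, 0.0656, 0.0874]
tool_rot: [0.004, 0.985, -0.027, 0.171]
ft_force: [-0.4, -0.4, -0.1]
opening: 0.0003
grip_force: 0.0
clock 15.78 pos [0.5406 0.0656 0.0874] delta_pos [0.037 0.001 0.023] delta_rot [-0.     0.003 -0.   ] open 0.0003 grip 0.0 F [-0.4 -0.4 -0.1]
```

```bash
python3 -m pendant '[{"delta_pos":[0.015,0,0.005],"delta_rot":[0,0,0],"hand":-1},{"delta_pos":[0.03,0,0.011],"delta_rot":[0,0,0],"hand":-1},{"delta_pos":[0.03,0,0.011],"delta_rot":[0,0,0],"hand":-1}]' | grep -E 'eef|force'
python3 -m pendant '[{"delta_pos":[0.015,0,0.005],"delta_rot":[0,0,0],"hand":-1},{"delta_pos":[0.025,0,0.009],"delta_rot":[0,0,0],"hand":-1},{"delta_pos":[0.025,0,0.009],"delta_rot":[0,0,0],"hand":-1}]'| grep -E 'eef|force'
```

```text
eef_pos: [0.5451, 0.0653, 0.0873]
ft_force: [-1.2, -0.2, 0.2]
grip_force: 0.2
eef_pos: [0.5474, 0.0652, 0.0868]
ft_force: [-15.8, 2.2, 12.9]
grip_force: 7.7
```

```bash
python3 -m pendant '[{"delta_pos":[-0.2,0,-0.07],"delta_rot":[0,0,0],"hand":-1},{"delta_pos":[-0.5,0,-0.2],"delta_rot":[0,0,0],"hand":-1},{"delta_pos":[-0.8,0,-0.45],"delta_rot":[0,-0.1,0],"hand":-1},{"delta_pos":[-0.8,0,-0.9],"delta_rot":[0,-0.222,0],"hand":-1},{"delta_pos":[-0.8,0,-0.9],"delta_rot":[0,-0.222,0],"hand":-1}]'
python3 - <<'E'
from fit import *
for c in ('side','scene'):
    P,im=snap(c,c+'2.png'); a=im.astype(int)
    u=v.copy(); u[3]=0
    t=np.array([proj(P,world(u,'S',(-.07,y,.04))) for y in(.03,0,-.03)]); print(c,'tab pred home',t.round(1).tolist())
    x0,x1,y0,y1=int(t[:,0].min()-30),int(t[:,0].max()+30),int(t[:,1].min()-30),int(t[:,1].max()+30)
    b=(a[:,:,2]-a[:,:,0]>40)&(a[:,:,2]-a[:,:,1]>25); ys,xs=np.nonzero(b[y0:y1,x0:x1]); 
    if len(xs): print(len(xs),'blue x',xs.min()+x0,xs.max()+x0,'y',ys.min()+y0,ys.max()+y0,'mean',xs.mean()+x0,ys.mean()+y0)
a=cv2.imread('pics/side2.png')[150:310,220:400]; b=cv2.imread('pics/scene2.png')[160:380,190:390]
cv2.imwrite('pics/x3.png',np.hstack([cv2.resize(a,(400,356)),cv2.resize(b,(324,356))]))
E
```

```text
clock: 17.15
eef_pos: [0.3923, 0.0736, 0.1772]
tool_rot: [-0.0, 1.0, -0.027, -0.001]
ft_force: [1.4, 0.0, 0.1]
opening: 0.0002
grip_force: 0.0
side tab pred home [[321.2, 214.0], [327.5, 222.8], [334.1, 232.1]]
57 blue x 323 336 y 215 231 mean 329.5438596491228 223.0
scene tab pred home [[283.9, 230.3], [299.2, 224.1], [314.3, 217.9]]
24 blue x 302 310 y 217 221 mean 306.0416666666667 219.04166666666666
```

View pics/x3.png

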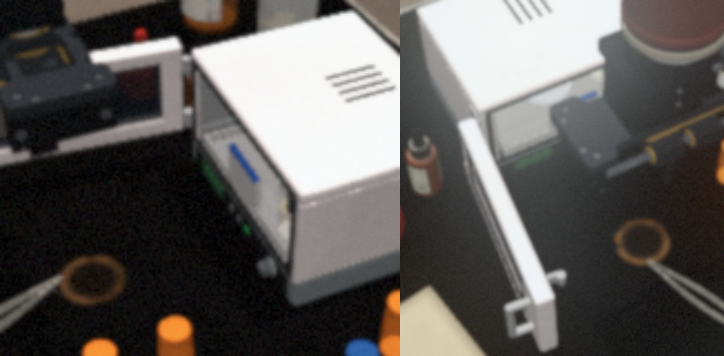

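The blue tab now lies at (323–336, 215–231) in the side view, matching the predicted home position within 2 px, so the shelf is home and the tray is inside. Now the door: over it, and down on its left side.

```bash
python3 - <<'E'
from fit import *
p,r,o=tool(); print(p)
u=v.copy(); u[0]+=.002
for th,ex in((1.68,.012),(1.68,0),(1.4,0),(1.1,0),(.8,0),(.5,0),(.25,0),(.1,0),(0,0),(0,-.006)):
    u[4]=th; n=Rz(u[2]-th)@[1,0,0]; s=.0095*abs(n[0])+.015*abs(n[1])
    X=world(u,'D',(-.018-s-ex,-.155,.014)); print(th,X,'from start pt shares',(r.inv().apply(X-[.41,.262,.10])/.15).round(3),'r',np.hypot(*X[:2]).round(3))
E
python3 go.py .415 .262 .177 -3.1 0
```

```text
[0.3923 0.0736 0.1757]
1.68 [0.4219 0.253  0.1   ] from start pt shares [ 0.082  0.056 -0.   ] r 0.492
1.68 [0.4199 0.2411 0.1   ] from start pt shares [ 0.073  0.135 -0.   ] r 0.484
1.4 [0.4093 0.1978 0.1   ] from start pt shares [ 0.019  0.428 -0.   ] r 0.455
1.1 [0.411  0.1518 0.1   ] from start pt shares [ 0.047  0.733 -0.   ] r 0.438
0.8 [0.4269 0.107  0.1   ] from start pt shares [ 0.169  1.026 -0.001] r 0.44
0.5 [0.4567 0.0681 0.1   ] from start pt shares [ 0.381  1.274 -0.001] r 0.462
0.25 [0.4906 0.0435 0.1   ] from start pt shares [ 0.616  1.425 -0.001] r 0.493
0.1 [0.514  0.0334 0.1   ] from start pt shares [ 0.775  1.484 -0.002] r 0.515
0 [0.5304 0.0287 0.1   ] from start pt shares [ 0.887  1.509 -0.002] r 0.531
0 [0.5364 0.0284 0.1   ] from start pt shares [ 0.927  1.509 -0.002] r 0.537
clock 17.25 pos [0.3923 0.0736 0.1757] delta_pos [ 0.082 -1.262 -0.008] delta_rot [-0.     0.001 -0.   ] open 0.0004 grip 0.0 F [ 0.1 -0.5 -1. ]
```

```bash
python3 -m pendant '[{"delta_pos":[0.05,-0.25,-0.1],"delta_rot":[0,0,0],"hand":-1},{"delta_pos":[0.08,-0.6,-0.1],"delta_rot":[0,0,0],"hand":-1},{"delta_pos":[0.1,-0.95,-0.1],"delta_rot":[0,0,0],"hand":-1},{"delta_pos":[0.1,-1,-0.1],"delta_rot":[0,0,0],"hand":-1}]' | grep eef
python3 -m pendant '[{"delta_pos":[0.02,-0.3,0],"delta_rot":[0,0,0],"hand":-1},{"delta_pos":[0.02,-0.3,0],"delta_rot":[0,0,0],"hand":-1},{"delta_pos":[0.02,-0.3,0],"delta_rot":[0,0,0],"hand":-1}]' | grep eef
python3 go.py .42 .266 .10 -3.1 0
```

```text
eef_pos: [0.413, 0.2261, 0.188]
eef_pos: [0.419, 0.2663, 0.188]
clock 18.12 pos [0.419  0.2663 0.188 ] delta_pos [0.01  0.001 0.586] delta_rot [ 0.001  0.004 -0.   ] open 0.0004 grip 0.0 F [ 0.1 -0.2  0.5]
```

Descend slowly, then begin the arc.

```bash
python3 -m pendant '[{"delta_pos":[0,0,0.15],"delta_rot":[0,0,0],"hand":-1},{"delta_pos":[0,0,0.3],"delta_rot":[0,0,0],"hand":-1},{"delta_pos":[0,0,0.45],"delta_rot":[0,0,0],"hand":-1},{"delta_pos":[0,0,0.58],"delta_rot":[0,0,0],"hand":-1},{"delta_pos":[0,0,0.58],"delta_rot":[0,0,0],"hand":-1}]' | grep -E 'eef|ft_f'
python3 -m pendant '[{"delta_pos":[-0.02,0.1,0],"delta_rot":[0,0,0],"hand":-1},{"delta_pos":[-0.04,0.25,0],"delta_rot":[0,0,0],"hand":-1},{"delta_pos":[-0.06,0.4,0],"delta_rot":[0,0,0],"hand":-1},{"delta_pos":[-0.06,0.55,0],"delta_rot":[0,0,0],"hand":-1},{"delta_pos":[-0.045,0.7,0],"delta_rot":[0,0,0],"hand":-1},{"delta_pos":[-0.02,0.8,0],"delta_rot":[0,0,0],"hand":-1}]' | grep -E 'eef|ft_f'
for p in ".411 .1518" ".427 .107" ".4567 .0681" ".4906 .0435" ".514 .0334" ".5364 .0284"; do python3 go.py $p .10 -3.1 0|grep -o "delta_pos.*delta"; done
```

```text
eef_pos: [0.4182, 0.266, 0.1006]
ft_force: [-0.4, 1.7, -0.2]
eef_pos: [0.41, 0.1467, 0.1028]
ft_force: [0.0, 0.5, -1.1]
delta_pos [ 0.005 -0.035  0.019] delta
delta_pos [0.128 0.258 0.018] delta
delta_pos [0.34  0.506 0.018] delta
delta_pos [0.575 0.657 0.017] delta
delta_pos [0.734 0.716 0.017] delta
delta_pos [0.885 0.741 0.016] delta
```

```bash
python3 -m pendant '[{"delta_pos":[0.05,0.11,0],"delta_rot":[0,0,0],"hand":-1},{"delta_pos":[0.128,0.258,0.015],"delta_rot":[0,0,0],"hand":-1},{"delta_pos":[0.23,0.39,0.015],"delta_rot":[0,0,0],"hand":-1},{"delta_pos":[0.34,0.506,0.015],"delta_rot":[0,0,0],"hand":-1},{"delta_pos":[0.46,0.59,0.015],"delta_rot":[0,0,0],"hand":-1},{"delta_pos":[0.575,0.657,0.015],"delta_rot":[0,0,0],"hand":-1},{"delta_pos":[0.7,0.7,0.015],"delta_rot":[0,0,0],"hand":-1},{"delta_pos":[0.734,0.716,0.015],"delta_rot":[0,0,0],"hand":-1}]' | grep -E 'eef|ft_f'
python3 -m pendant '[{"delta_pos":[0.03,0.01,0],"delta_rot":[0,0,0],"hand":-1},{"delta_pos":[0.06,0.02,0],"delta_rot":[0,0,0],"hand":-1},{"delta_pos":[0.08,0.02,0],"delta_rot":[0,0,0],"hand":-1},{"delta_pos":[0.08,0.02,0],"delta_rot":[0,0,0],"hand":-1}]' | grep -E 'eef|ft_f'
python3 go.py .533 .0284 .10 -3.1 0
```

```text
eef_pos: [0.5147, 0.0341, 0.0988]
ft_force: [1.0, 0.2, -1.0]
eef_pos: [0.5248, 0.0312, 0.0989]
ft_force: [-1.2, 1.5, -0.1]
clock 21.0 pos [0.5248 0.0312 0.0989] delta_pos [ 0.055  0.016 -0.007] delta_rot [0.    0.003 0.   ] open 0.0007 grip 0.9 F [-1.2  1.5 -0.1]
```

```bash
python3 -m pendant '[{"delta_pos":[0.02,0,0],"delta_rot":[0,0,0],"hand":-1},{"delta_pos":[0.035,0,0],"delta_rot":[0,0,0],"hand":-1},{"delta_pos":[0.05,0,0],"delta_rot":[0,0,0],"hand":-1},{"delta_pos":[0.05,0,0],"delta_rot":[0,0,0],"hand":-1}]' | grep -E 'eef|ft_f'
python3 -m pendant '[{"delta_pos":[0.015,0,0],"delta_rot":[0,0,0],"hand":-1},{"delta_pos":[0.03,0,0],"delta_rot":[0,0,0],"hand":-1},{"delta_pos":[0.03,0,0],"delta_rot":[0,0,0],"hand":-1}]' | grep -E 'eef|ft_f'
```

```text
eef_pos: [0.5301, 0.0303, 0.0989]
ft_force: [-17.1, -1.2, 14.7]
eef_pos: [0.5302, 0.0302, 0.0985]
ft_force: [-41.6, -2.3, 35.2]
```

```bash
python3 -m pendant '[{"delta_pos":[-0.1,0,0],"delta_rot":[0,0,0],"hand":-1},{"delta_pos":[-0.35,0,-0.15],"delta_rot":[0,0,0],"hand":-1},{"delta_pos":[-0.6,0.1,-0.5],"delta_rot":[0,0,0],"hand":-1},{"delta_pos":[-0.6,0.4,-0.9],"delta_rot":[0,0,0],"hand":-1},{"delta_pos":[-0.6,0.8,-0.9],"delta_rot":[0,0,0],"hand":-1},{"delta_pos":[-0.6,1,-0.9],"delta_rot":[0,0,0],"hand":-1}]' | grep -E 'eef|ft_f'
python3 -m pendant '[{"delta_pos":[0,0.4,0],"delta_rot":[0,0,0],"hand":-1},{"delta_pos":[0,0.8,0],"delta_rot":[0,0,0],"hand":-1},{"delta_pos":[0,1,0],"delta_rot":[0,0,0],"hand":-1},{"delta_pos":[0,1,0],"delta_rot":[0,0,0],"hand":-1}]' | grep -E 'clock|eef|ft_f'
python3 - <<'E'
from fit import *
u=v.copy();u[0]+=.002; T=[]
for c,(x0,x1,y0,y1) in (('side',(230,440,150,310)),('scene',(180,380,120,320))):
    P,im=snap(c,c+'3.png'); b=im[:,:,::-1][y0:y1,x0:x1].copy(); b=cv2.resize(b,None,fx=2,fy=2.2 if c=='side' else 1.76,interpolation=cv2.INTER_CUBIC); T.append(b)
    for th in(0,.06):
        u[4]=th; print(c,th,[proj(P,world(u,'D',p)).round(1).tolist() for p in((-.018,-.226,.048),(-.018,-.226,-.048),(-.018,-.004,.048))])
cv2.imwrite('pics/x4.png',np.hstack([cv2.resize(T[0],(400,352)),cv2.resize(T[1],(400,352))]))
E
```

```text
eef_pos: [0.4402, -0.1181, 0.2361]
ft_force: [0.6, -0.1, -0.1]
clock: 23.12
eef_pos: [0.4311, -0.2673, 0.2341]
ft_force: [-0.1, 0.6, 0.2]
side 0 [[344.7, 240.1], [342.6, 279.5], [296.2, 172.7]]
side 0.06 [[337.0, 241.7], [335.6, 281.2], [295.9, 172.4]]
scene 0 [[360.4, 189.0], [357.0, 225.0], [242.6, 236.2]]
scene 0.06 [[363.8, 194.3], [360.1, 230.2], [242.1, 236.5]]
```

View pics/x4.png

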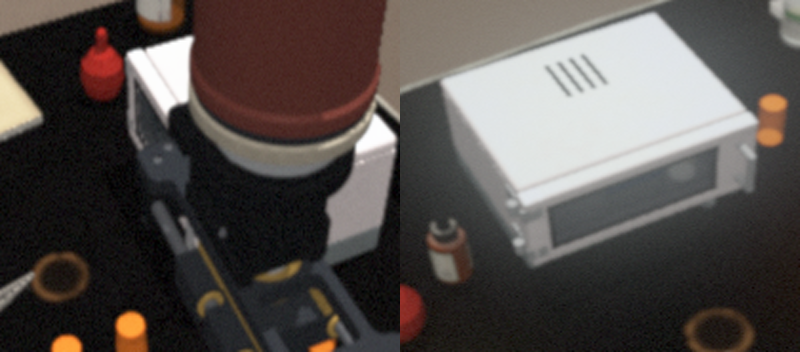

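The scene half shows the door flush, with its free top corner at about image (358,189), against (360,189) predicted for shut and (364,194) for ajar. A white cap shows upright through the window. I'll check for the vials with the network before handing in.

Run:
```python
from fit import *
u=v.copy();u[3]=0;u[0]+=.002
print('expected',[world(u,'S',(x,-.061,.05)).round(3) for x in(-.014,-.048)])
P=bot.camera_params('scene'); print([proj(P,world(u,'S',(x,-.061,z))).round() for x in(-.014,-.048) for z in(0,.058)])
for l in('vial_white_1','vial_blue'):
    for d in bot.boxes_of('scene',l): print(l,round(d['p'],2),w(P,d['location']).round(3),proj(P,w(P,d['location'])).round())
a=cv2.imread('pics/scene3.png'); g=cv2.cvtColor(a,6)[205:240:2,300:350:2]; print(g)
```

```text
expected [array([0.616, 0.002, 0.092]), array([0.582, 0.004, 0.092])]
[array([314., 206.]), array([314., 184.]), array([323., 218.]), array([323., 196.])]
vial_white_1 0.65 [ 0.432 -0.052  0.042] [395. 260.]
vial_white_1 0.61 [ 0.374 -0.048  0.046] [414. 283.]
vial_white_1 0.59 [ 0.6   -0.108  0.036] [366. 191.]
[[219 224 227 228 228 228 227 224 217 203 185 167 154 147 143 132 115  96
   88  99 137 145 146 144 141]
 [227 228 228 228 225 222 213 196 177 161 150 146 138 126 108  95  87  85
   88 104 138 144 145 145 143]
 [228 226 223 216 204 188 169 155 150 144 134 119 109  95  92  90  90  88
   86 106 139 144 145 145 142]
 [222 212 196 177 163 151 148 142 128 115 104 106 103 102  97  90  89  88
   83 108 141 145 146 145 141]
 [189 170 155 150 146 137 124 106 102 108 115 115 112 104  94  91  89  85
   79 112 141 143 143 142 142]
 [153 147 144 132 115  99  94 103 112 116 116 117 115 109  98  92  94  87
   80 113 141 142 142 141 142]
 [138 126 108  95  94  91  97 107 117 118 117 116 115 109  96  91  88  84
   81 114 143 141 141 140 139]
 [ 99  94  95  87  92  94  94 105 114 114 116 115 1
[... 404 characters left out ...]
86  87  87  91  87  89  85  82  81  90
  107 131 142 143 139 130 113]
 [ 91  90  90  90  84  87  86  89  89  91  89  88  83  82  80  91 118 139
  141 142 134 125 103  88  72]
 [ 88  86  89  87  85  91  87  87  89  89  85  82  88 105 128 140 145 142
  134 113  93  73  65  61  61]
 [ 86  88  89  87  89  89  87  87  83  81  94 113 131 142 142 140 130 122
  106  73  63  58  57  58  57]
 [ 88  89  89  89  89  84  83  87  99 117 138 142 140 135 126 109  96  98
   94  66  57  57  58  56  56]
 [ 88  88  88  84  80  86 106 129 140 142 138 133 112  94  76  69  79  83
   69  57  59  55  56  55  54]
 [ 84  82  81  93 116 126 140 142 136 125 112  92  68  64  57  61  66  61
   59  55  54  54  52  50  52]]
```

Run:
```python
from fit import *
u=v.copy();u[3]=0;u[0]+=.002;u[4]=0
P=bot.camera_params('scene')
print('dish',[proj(P,world(u,'S',(-.003+.031*np.cos(t),-.003+.031*np.sin(t),.013))).round().tolist() for t in (0,1.57,3.14,4.71)])
a=cv2.cvtColor(cv2.imread('pics/scene1.png'),6); print('profile vial scene1',proj(P,(.4965,-.105,0)),proj(P,(.4965,-.105,.058)));print(a[210:248:2,388:408:2])
p,r,o=tool(); W=bot.camera_params('wrist'); Rt=r.as_matrix(); Rc=np.array(W['R'])@Rt; cp=-np.array(W['R']).T@W['t']; off=Rt.T@(cp-p); print('cam in tool',off,Rc)
for tilt in(25,35,45):
  for X in([.42,.03,.2],[.40,.03,.17],[.45,0.03,.25]):
    T=(Ro.from_euler('z',-3.1,degrees=True)*Ro.from_euler('x',180,degrees=True)*Ro.from_euler('y',tilt,degrees=True)).as_matrix()
    R=Rc@T.T; c=np.array(X)+T@off; Q=dict(W,R=R,t=-R@c)
    print(tilt,X,'cam',c.round(3),[proj(Q,world(u,'S',(x,-.061,z))).round().tolist() for x in(-.014,-.048) for z in(0,.058)])
```

```text
dish [[276.0, 197.0], [268.0, 214.0], [291.0, 219.0], [298.0, 202.0]]
profile vial scene1 [394.6466 238.7246] [398.1746 218.7358]
[[143 147 146 142 141 115  62  47  45  45]
 [133 145 149 149 140 100  54  46  51  50]
 [ 78 114 148 170 171 145  95  57  45  50]
 [ 55 134 198 210 212 208 190 136  56  52]
 [ 69 170 212 215 214 214 211 188  94  48]
 [ 67 165 209 216 214 214 212 196 107  49]
 [ 69 128 188 208 213 212 203 167  75  48]
 [ 83 121 135 160 176 173 155 109  51  49]
 [103 142 133 127 130 128 120  86  46  47]
 [105 135 137 137 135 132 125  79  49  43]
 [ 99 131 136 139 137 133 120  75  43  45]
 [ 98 123 136 139 137 129 107  65  42  44]
 [114 134 144 147 141 122  96  57  44  42]
 [128 144 146 147 145 135  93  50  47  47]
 [133 143 147 145 145 138  97  52  44  44]
 [115 140 147 147 144 130  85  48  39  42]
 [ 73 114 128 134 126  96  52  44  41  44]
 [ 45  57  94 119 120  91  66  39  41  42]
 [ 54 101 140 148 150 145 129  80  42  38]]
cam in tool [ 0.0782  0.0004 -0.1403] [[ 0.002   1.     -0.0001]
 [-0.9574  0.0018 -0.2887]
 [-0.2887  0.0007  0.9574]]
25 [0.42, 0.03, 0.2] cam [0.431 
[... 248 characters left out ...]
.0, 114.0], [339.0, 172.0], [342.0, 151.0]]
35 [0.42, 0.03, 0.2] cam [0.404 0.031 0.36 ] [[338.0, 134.0], [341.0, 94.0], [338.0, 164.0], [342.0, 128.0]]
35 [0.4, 0.03, 0.17] cam [0.384 0.031 0.33 ] [[338.0, 97.0], [341.0, 48.0], [338.0, 128.0], [342.0, 82.0]]
35 [0.45, 0.03, 0.25] cam [0.434 0.031 0.41 ] [[338.0, 184.0], [340.0, 156.0], [338.0, 213.0], [341.0, 189.0]]
45 [0.42, 0.03, 0.2] cam [0.376 0.032 0.354] [[337.0, 177.0], [339.0, 137.0], [338.0, 204.0], [340.0, 166.0]]
45 [0.4, 0.03, 0.17] cam [0.356 0.032 0.324] [[337.0, 142.0], [339.0, 95.0], [337.0, 169.0], [340.0, 124.0]]
45 [0.45, 0.03, 0.25] cam [0.406 0.032 0.404] [[337.0, 226.0], [339.0, 196.0], [338.0, 253.0], [340.0, 226.0]]
```

```bash
python3 -m pendant '[{"delta_pos":[0,-0.4,0],"delta_rot":[0,0.1,0],"hand":-1},{"delta_pos":[0,-0.8,0],"delta_rot":[0,0.2,0],"hand":-1},{"delta_pos":[-0.05,-1,0],"delta_rot":[0,0.3,0],"hand":-1},{"delta_pos":[-0.05,-1,0.1],"delta_rot":[0,0.4,0],"hand":-1},{"delta_pos":[-0.05,-1,0.1],"delta_rot":[0,0.4,0],"hand":-1}]' | grep -E 'eef'
python3 go.py .42 -.01 .2 -3.1 45
```

```text
eef_pos: [0.4503, -0.1226, 0.2096]
clock 23.95 pos [ 0.4503 -0.1226  0.2096] delta_pos [-0.237 -0.74  -0.071] delta_rot [-0.006  0.137  0.001] open 0.001 grip 0.0 F [-1.1 -1.1  0.2]
```

```bash
python3 -m pendant '[{"delta_pos":[-0.1,-0.3,-0.05],"delta_rot":[0,0.05,0],"hand":-1},{"delta_pos":[-0.24,-0.65,-0.07],"delta_rot":[0,0.13,0],"hand":-1},{"delta_pos":[-0.24,-0.74,-0.07],"delta_rot":[0,0.13,0],"hand":-1},{"delta_pos":[-0.24,-0.74,-0.07],"delta_rot":[0,0.13,0],"hand":-1}]' | grep -E 'eef|rot'
python3 - <<'E'
from fit import *
u=v.copy();u[3]=0;u[0]+=.002;u[4]=0
P,im=snap('wrist','w5.png')
for x in(-.014,-.048): print(x,[proj(P,world(u,'S',(x,-.061,z))).round().tolist() for z in(0,.045,.058)])
for d in bot.boxes_of('wrist','vial_white_1'): 
    X=w(P,d['location']); print(round(d['p'],2),X.round(3),proj(P,X).round())
for d in bot.trace('wrist','vial_white_1'):
    ys,xs=np.nonzero(d['region']); print('mask',round(d['p'],2),xs.min(),xs.max(),ys.min(),ys.max(),len(xs))
x=int(proj(P,world(u,'S',(-.048,-.061,.03)))[0]); y=int(proj(P,world(u,'S',(-.03,-.061,.03)))[1])
print(x-40,y-60); print(cv2.cvtColor(im,cv2.COLOR_RGB2GRAY)[y-60:y+60:4,x-40:x+40:4])
E
```

```text
eef_pos: [0.5027, -0.014, 0.2134]
tool_rot: [0.006, 0.936, -0.022, 0.352]
-0.014 [[299.0, 242.0], [296.0, 221.0], [295.0, 213.0]]
-0.048 [[298.0, 276.0], [295.0, 258.0], [294.0, 252.0]]
0.86 [ 0.606 -0.114  0.048] [423. 245.]
0.75 [0.604 0.225 0.079] [ 42. 249.]
mask 0.76 401 438 225 269 1160
255 184
[[244 244 244 244 244 244 244 243 244 244 244 244 244 244 244 243 244 244
  244 244]
 [244 244 244 244 244 243 244 245 244 245 244 244 243 244 244 243 243 243
  244 243]
 [244 244 245 244 244 243 244 243 244 244 244 244 244 243 244 243 244 243
  244 243]
 [244 244 244 244 244 243 244 243 243 244 244 244 244 243 243 243 245 243
  244 244]
 [244 244 244 244 244 244 244 244 244 244 244 244 244 244 244 243 244 243
  244 244]
 [244 244 244 244 244 244 244 243 244 244 243 244 244 244 244 244 243 243
  243 243]
 [244 244 244 243 243 244 243 244 244 244 244 244 244 243 244 244 244 243
  244 243]
 [244 244 244 244 244 244 243 244 244 244 244 244 244 243 243 244 244 244
  243 243]
 [244 244 244 244 243 244 244 244 245 244 243 244 244 244 244 244 244 243
  243 243]
 [244 244 244 244 244 244 244 244
[... 1052 characters left out ...]
 156 154
  153 155]
 [243 243 243 243 243 244 242 243 243 243 243 243 243 243 243 243 243 243
  243 242]
 [243 243 243 243 243 243 243 243 243 243 243 243 243 243 243 243 244 242
  243 242]
 [243 243 243 243 243 243 243 243 243 243 243 242  52  51 243 242 242 242
  243 240]
 [243 243 243 243 243 243 243 243 243 243 243 243  51  49  51  55  52  49
   51  49]
 [243 243 243 243 243 243 243 243 243 243 243 243  46  49  52  49  50  51
   49  47]
 [233 232 232 232 234 235 234 234 235 235 236 200  45  45  51  51  50  49
   49  46]
 [110 112 112 114 114 115 114 116 115 117 114  70  46  43  47  47  46  47
   46  45]
 [ 55  51  54  55  53  53  52  52  52  52  51  51  42  42  47  46  47  47
   42  45]]
```

```bash
python3 -m pendant '[{"delta_pos":[-0.2,-0.1,-0.2],"delta_rot":[0,0,0],"hand":-1},{"delta_pos":[-0.45,-0.2,-0.35],"delta_rot":[0,0,0],"hand":-1},{"delta_pos":[-0.45,-0.2,-0.35],"delta_rot":[0,0.05,0],"hand":-1},{"delta_pos":[-0.45,-0.2,-0.35],"delta_rot":[0,0.05,0],"hand":-1},{"delta_pos":[-0.45,-0.2,-0.35],"delta_rot":[0,0.05,0],"hand":-1}]' | grep -E 'eef|rot|clock'
python3 - <<'E'
from fit import *
u=v.copy();u[3]=0;u[0]+=.002;u[4]=0
P,im=snap('wrist','w6.png'); print('cam',-np.array(P['R']).T@P['t'])
for x in(-.014,-.048): print(x,[proj(P,world(u,'S',(x,-.061,z))).round().tolist() for z in(0,.045,.058)])
print('door',[proj(P,world(u,'D',(-.018,-y,z))).round().tolist() for y in (.004,.226) for z in(.048,-.048)])
P,im=snap('side','s6.png')
for x in(-.014,-.048): print('side',x,[proj(P,world(u,'S',(x,-.061,z))).round().tolist() for z in(0,.045,.058)])
for c in('wrist','side'):
  for d in bot.trace(c,'vial_white_1'):
    ys,xs=np.nonzero(d['region']); print('mask',c,round(d['p'],2),xs.min(),xs.max(),ys.min(),ys.max(),len(xs))
E
```

```text
clock: 25.22
eef_pos: [0.5056, 0.0241, 0.2224]
tool_rot: [0.014, 0.931, -0.03, 0.363]
cam [0.4681 0.0268 0.3792]
-0.014 [[335.0, 252.0], [337.0, 231.0], [338.0, 224.0]]
-0.048 [[336.0, 285.0], [338.0, 267.0], [339.0, 261.0]]
door [[89.0, 302.0], [147.0, 332.0], [416.0, 300.0], [391.0, 331.0]]
side -0.014 [[368.0, 250.0], [369.0, 232.0], [370.0, 227.0]]
side -0.048 [[352.0, 254.0], [353.0, 237.0], [353.0, 231.0]]
mask wrist 0.56 431 472 233 277 1200
mask side 0.77 257 274 303 334 480
mask side 0.76 390 409 280 311 483
mask side 0.65 291 305 293 323 406
```

Run:
```python
from fit import *
np.set_printoptions(linewidth=200)
a=cv2.imread('pics/side2.png'); g=cv2.cvtColor(a,6); print('side2 gray rows 222-270, cols 336-357'); 
for y in range(222,272,2): print(y,g[y,336:358])
b=a.astype(int); print('R-B'); 
for y in range(226,262,3): print(y,(b[y,338:356,2]-b[y,338:356,0]))
```

```text
side2 gray rows 222-270, cols 336-357
222 [155 150 135 104  70  92 145 195 229 244 248 250 249 250 250 250 250 250 249 250 249 250]
224 [153 156 154 148 119  79  70 107 159 212 237 245 248 249 250 249 250 250 250 249 249 250]
226 [152 154 156 154 151 138 106  71  86 141 192 228 242 248 249 249 249 249 250 249 249 249]
228 [139 149 152 155 155 154 145 123  79  69 109 163 212 236 245 249 250 249 249 250 250 250]
230 [105 136 152 152 152 154 153 148 135 110  76  91 140 188 225 242 247 250 249 250 249 250]
232 [134 139 152 153 154 155 154 155 153 140 105  68  70 109 161 210 236 245 248 249 249 250]
234 [133 141 156 159 156 153 153 154 151 141 125 111  87  61  79 137 190 227 241 247 249 250]
236 [128 142 153 160 161 162 158 154 150 144 135 128 116  80  51  67 106 163 208 234 243 244]
238 [133 140 151 155 160 158 159 158 152 148 145 143 126  91  58  51  59 103 139 168 182 174]
240 [133 146 157 156 159 160 159 157 156 151 154 162 152 104  53  33  45  81 119 136 145 144]
242 [133 150 156 158 156 156 159 160 157 156 162 161 137  92  49  32  40  94 136 157 163 164]
244 [148 151 154 158 158 156
[... 1311 characters left out ...]
  3  6 10 12  7  4  0 -1 -1 -2 -2 -1 -2]
229 [ 3  5  5  6  6  3  3  0  4  7 11  9  6  1 -1 -2 -3 -1]
232 [ 1  5  6  4  5  3  5  4  3  5  6  7 10 13  6  1 -1 -2]
235 [ 6  5  3  5  6  4  4  6  7  9 10  5  4  6  9 12  7  4]
238 [ 4  6  7  4  5  5  7  7  6  9 13  5 -2 -1  2  8  8 11]
241 [ 4  4  6  6  5  6  6 15 24 31 33 17  4 -2  3  5  9  8]
244 [ 8  8  6  5  5  5  6 11 21 34 29 19  6 -1  5  7  8 10]
247 [ 4  5  6  6  4  4  6  9 15 18 19 17 16  8  6  6  9  9]
250 [ 2  5  6  4  5  4  5  8 10 12  9  9  6  5  5  5  9  9]
253 [ 2  2  4  5  4  6  5  6 10  9 13 11  6  3  3  9 10  8]
256 [-1  1  4  2  5  3  4  4  7  8  9  9  6  4  4  8  8  8]
259 [ 1  0 -3 -2  3  2  2  5  4  5  6  4  2  4  3  6  9  9]
```

The shelf-home side image shows the front vial's edge at columns 345–349: tan label at rows 240–246 and bright foot at rows 250–256. That is where an upright vial should be. The arm is clear of everything, so I'm handing in.

```bash
python3 -c "
from cell import bot
print(bot.job_done())"
```

```text
the job is handed in; nothing more can be done
None
```

Job handed in at about 25 s: both white-capped vials were set on the shelf beside the dish, the shelf slid home, and then the door was pushed shut. I last saw the front vial standing with the shelf home, could not see the rear one after that, and the final door push read about 42 N in x (35 N in z) at the wrist through the fingertips.

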